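# Lock the dust cap into the lens tube

### The arm

A 6-joint arm with a two-finger parallel gripper is mounted at the origin on a cart in front of the work surface, level with it; the furniture and walls round the work are solid. World frame = base frame: x ahead of the robot, y to its left, z up, the work surface at z = 0. Lengths are in mm, angles in rad, forces in N, time in s.
With the tool pointing down it reaches from about 250 to 775 mm from the base axis. Payload 4 kg.
Tool frame: the origin (TCP) lies midway between the tips of the shut fingers; the grasp point (between the pads) lies robot.grip_depth behind it (robot.grip_depth is the distance from the TCP to the grasp point, in mm); z points along the fingers, x is the direction in which the jaws open and shut, and the axes are right-handed (so a half turn about z gives the same grasp; the last joint's range is limited). The gripper opens to 94 mm and grips with 3 to 60 N. Pads are 16 mm wide; open, the fingers measure 119 mm over their backs; the gripper's body (75 mm by 177 mm) begins 78 mm behind the grasp point.
Start: joints at [1, 0.087, 1.371, -0, 1.684, -0.103], TCP at [248.02, 490.924, 205.506] pointing down, gripper open.
Joint ranges: [-3.1, 3.1], [-0.76, 2.03], [0.27, 2.55], [-1.08, 4.22], [0.17, 2.65], [-2.57, 2.57]. Speed limits (rad/s): [2.79, 2.79, 3.14, 3.14, 3.14, 3.14].

### API

Orientations are given as a rotation vector (axis times angle).
In Python, from cell import get_obs, viewer, robot, spotter gives the robot as it stands.
- The arm moves only by the tool jog_arm, never from a script. Its argument "deltas" is a list of rows, each a list of 2 entries, a list of its own where there are three numbers: the shift along the tool's x, y, z in units of 25 mm (1.0 is 25 mm), then the turn, a rotation vector about the tool's x, y, z in units of 6 degrees (1.0 is 6 degrees). In form: [[[dx, dy, dz], [ax, ay, az]], ...]. A call has 1 to 5 rows; each row is the pose to reach, as a shift and turn from the pose commanded when the call began, along the tool's axes at that moment; what a row does not reach only later rows make up. A row lasts 1/12 s, in which the tool goes at most 41.7 mm and 7.16 degrees, less where a joint would pass 70% of its speed; a pose out of reach is approached as far as the arm can. A call with a gripper value outside its range is refused whole. "claw" is the finger opening in mm, from 0 to 94, set as the call begins (left out, the last holds). The fingers move at their own pace and stop on an object; "force" is the grip in N (left out, the last holds). Time passes only in rows, so rows that repeat a pose let the fingers close. It gives the time, the measured TCP pose, the force and the opening at its end, in the units of the state.
- get_obs(): the state, without advancing time (a new reading comes with each control period).
- viewer.get_image(name): name is "side" or "top" or "wrist"; returns the picture (400x640x3 uint8, red, green, blue); there is no depth.
- viewer.camera_info(name): a dict with "mtx" (3x3 intrinsics, pixels), "dist" ([k1, k2, p1, p2, k3] as OpenCV has them; the pictures are not rectified), "rvec" (rotation vector, rad) and "tvec" (3), from world to camera coordinates, as OpenCV has them. Camera axes: x right, y down, z forward; pixel columns grow to the right and rows downward; lengths in mm; the calibration is good to about 2 mm. A picture is of the moment at which its call begins: read the wrist's pose just before it. camera_info takes no time and is no camera call; for the wrist camera it gives the pose at the moment of the call.
- robot.sign_off(): hands the job in, once; it reports no verdict.
Trained networks look in the newest picture that a camera, given by its name, has taken for a name from the list of things; names that differ only in an ending like _2 or _b are one class to them, and where a whole thing is asked for, a point or a joint stands for the part that bears it (a point fixed in the world has none). Each returns a list of dicts, best first, with "conf" (0 to 1); they miss things now and then, are a little off and sometimes report something else, mostly with a low value. They report only what shows in the picture. A call takes as long as a camera call. They do not tell look-alikes from the thing itself.
- spotter.search_frame(camera, thing): "centre" ([x, y, z] in mm, in the coordinates of the camera as it stood for that picture, good to about 4 mm: the middle of the surface that is visible of it).
- spotter.trace(camera, thing): "region" (400x640 bool, what is visible of it).
- spotter.tip_of(camera, thing): "centre" ([x, y, z] in mm, in the coordinates of the camera as it stood for that picture, good to about 4 mm: a listed point, or the origin of a listed thing).
The state is a dict: "time_s": time; "joints": joint angles; "joint_vel": joint speeds; "tau": joint torques, N m; "ee_pos": TCP position; "ee_rot": TCP orientation; "contact_force": force on the tool from outside, world axes, zero at the start; "wrist_torque": the same for the moment, N m; "opening": finger opening in mm.
Only numpy, scipy, OpenCV 4.12 (cv2) and the standard library are available. Lean on these libraries where they do the work, as an engineer would, in place of code of your own. Each camera call takes 0.05 s, during which the arm holds its last target.

### The job

Put the dust cap on the upright lens tube of the camera stand: pinch the cap's two sprung tabs together from above, feel for the tube's mouth (the tube stands off-centre on its stand) and lower the cap into it gently, never forcing it, until it is fully home and level. Then let go, so that the tabs spring out under the rim and lock it. Leave the glassware and other things around where they stand.

Things in the scene. Friction and masses are not known exactly. Their poses are not given: they have to be found in the camera images.
- cap: Black round dust cap, right way up on the worktop, about 74 g. Origin: centre of its underside; z up. Heights over the origin: spigot 46.5 mm in diameter from 0 to 15 mm, its foot tapering to 44 mm over the lowest 2 mm; flange disc 58 mm in diameter from 15 to 19 mm; two finger tabs from 19 to 45 mm; two steel tongues out of the spigot's sides.
- cap_tabs (a point): Point on the cap's axis midway up its two upright finger tabs, 32 mm over the cap's origin; axes as the cap's. Tabs stand on the +y and -y side, each 12 mm wide along x, 26 mm high, 34 mm over their outer faces when free, 24 mm pinched. Grip both outer faces from above, closing along y, fingertips just above the flange; 10 N or more pinches them to their stops.
- cap_tongues (a point): Point on the cap's axis at mid-height of its two tongues, 7.25 mm over the cap's origin. Each tab carries a tongue (10 mm wide, 4.5 mm high) on its own side, reaching 27 mm from the axis when free and 22 mm when its tab is fully pinched. Free tongues cannot pass the tube's rim; they must be drawn in.
- tab_a (a joint): Inward travel of the tab on the cap's +y side: 0 m free (tongue out), 0.005 m fully pinched (tongue in). Its spring pushes it out with 2.2 N at 0 and 7.7 N at 0.005.
- tab_b (a joint): The same for the tab on the cap's -y side.
- stand: Grey camera stand, fixed: foot 116 mm square, housing 100 mm square, crossed slides, a collar 82 mm in diameter and in it an upright lens tube 68 mm in outer diameter with a bare metal rim. Origin: centre of the foot's underside, z up. The tube is sprung: pressed down it yields from 2 N on, up to 5 mm at 10 N, then is solid. Over 25 N on it is forcing. Cap home: origin 91 to 96 mm over the stand's.
- tube_nominal (a point): Point on the stand's own axis, 106 mm up; NOT the tube's true place. The tube's axis lies up to 7 mm from it along the stand's x and up to 7 mm along its y, its rim's top 0 to 5 mm above it; set at the start, not measured. Mouth 48 mm in diameter through a rim 4 mm thick, then a groove of 60 mm all round, lens 18 mm below the rim's top. Home, the flange lies on the rim.
- crucible: White crucible, 47 mm wide, 37 mm high, loose bystander; origin under its centre.
- beaker_50: Small glass beaker, 48 x 56 mm, 58 mm high, loose bystander; origin under its centre.
- stopper: Brown rubber stopper, 28 mm wide, 26 mm high, loose bystander; origin under its centre.
- dropper: Amber dropper bottle, 34 mm wide, 70 mm high, loose bystander; origin under its centre.
- vial: Capped vial, 22 mm wide, 50 mm high, loose bystander; origin under its centre.
- timer: Flat bench timer, 62 x 65 mm, 19 mm high, loose bystander; origin under its centre.
Mind the look-alikes: they are no part of the job. What is meant by the cap is not green, and is the smaller of those in its own colour.

How it is judged:
By the outcome, as a careful person would: the job done as asked, in the order asked, and still so for the second after the job is handed in, with the robot touching nothing.
It also fails if it takes over 64 s, if anything falls off the work surface, if the arm or the gripper's body presses on something with over 40 N, if the wrist force passes 120 N, or if a joint passes its speed limit or range.

## Working session

There is one attempt and no reset: what is moved stays moved. The work goes in short steps, Python scripts to look and compute and a tool call to move; the robot and the scene stay as the last step left them, time stands still between calls to the robot, and variables do not carry over. Pictures are saved under pics/ and viewed, and the job is handed in when it is done.

Besides the shell and the picture viewer there is one more tool, called after "Request:" by a JSON object that holds its "method" and its "body". jog_arm: Moves the arm, as the interface text tells. Its arguments: {"type":"object","properties":{"deltas":{"type":"array","items":{"type":"array"}},"claw":{"type":"number"},"force":{"type":"number"}},"required":["deltas"]}

```bash
ls; mkdir -p pics; cat > h.py <<'E'
import numpy as np, cv2
from cell import get_obs, viewer, robot, spotter
def w(cam,p,ci=None):
    ci=ci or viewer.camera_info(cam)
    R,_=cv2.Rodrigues(np.array(ci["rvec"],float)); return R.T@(np.array(p,float)-np.array(ci["tvec"],float).ravel())
def px(cam,P,ci=None):
    ci=ci or viewer.camera_info(cam)
    q,_=cv2.projectPoints(np.array(P,float).reshape(-1,3),np.array(ci["rvec"],float),np.array(ci["tvec"],float),np.array(ci["mtx"],float),np.array(ci["dist"],float)); return q.reshape(-1,2)
def ray(cam,uv,z,ci=None):
    ci=ci or viewer.camera_info(cam)
    n=cv2.undistortPoints(np.array([[uv]],float),np.array(ci["mtx"],float),np.array(ci["dist"],float)).ravel()
    R,_=cv2.Rodrigues(np.array(ci["rvec"],float)); t=np.array(ci["tvec"],float).ravel()
    c=-R.T@t; d=R.T@np.array([n[0],n[1],1]); return c+d*(z-c[2])/d[2]
def save(n,im): cv2.imwrite("pics/"+n+".png",cv2.cvtColor(im,cv2.COLOR_RGB2BGR))
E
python3 - <<'E'
from h import *
np.set_printoptions(precision=1,suppress=True)
o=get_obs();print(o,robot.grip_depth)
for c in("top","side","wrist"):
    im=viewer.get_image(c);save(c+"0",im)
    print(c,w(c,[0,0,0]))
    for t in("cap","stand"):
        for d in spotter.search_frame(c,t): print(c,t,round(d["conf"],2),w(c,d["centre"]),px(c,w(c,d["centre"])))
E
```

```text
pics
{'time_s': 0.0, 'joints': array([ 1. ,  0.1,  1.4, -0. ,  1.7, -0.1]), 'joint_vel': array([ 0.,  0., -0., -0.,  0.,  0.]), 'tau': array([ -0. , -34. , -30.2,   0.1,   0. ,  -0. ]), 'ee_pos': array([247.7, 490.5, 204.4]), 'ee_rot': array([ 2.7,  1.6, -0. ]), 'contact_force': array([ 0.6,  0.5, -0.6]), 'wrist_torque': array([ 0., -0.,  0.]), 'opening': 93.83105271739593} 18.8
top [379.5  21.4 976.5]
top cap 0.75 [434.3 128.7  19.4] [[275.2 247.1]]
top cap 0.68 [526.4 195.2  17.6] [[251.6 211.3]]
top cap 0.66 [542.9  90.8  30.6] [[291.2 205.3]]
top stand 0.68 [ 506.6 -165.8   71.9] [[392.7 219.4]]
top stand 0.48 [496.2 340.   58.3] [[190.1 219.2]]
side [424.5 971.6 775.7]
side cap 0.83 [538.2  97.2  26. ] [[317.6 245.5]]
side cap 0.78 [436.5 137.5  19.5] [[355.9 261.1]]
side cap 0.63 [525.4 203.7  13.9] [[317.2 278.3]]
side cap 0.3 [ 516.1 -148.    53. ] [[335.3 186.2]]
side stand 0.92 [ 513.8 -149.4   56.4] [[336.2 185. ]]
side stand 0.48 [642.6  59.6  38.1] [[280.4 229.7]]
wrist [180.8 524.4 385.4]
```

View pics/top0.png

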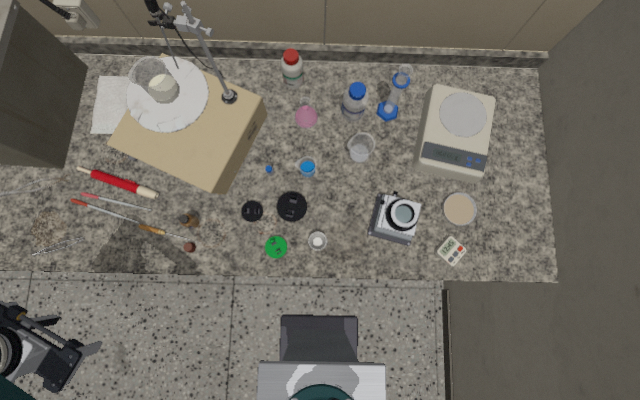

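View pics/side0.png

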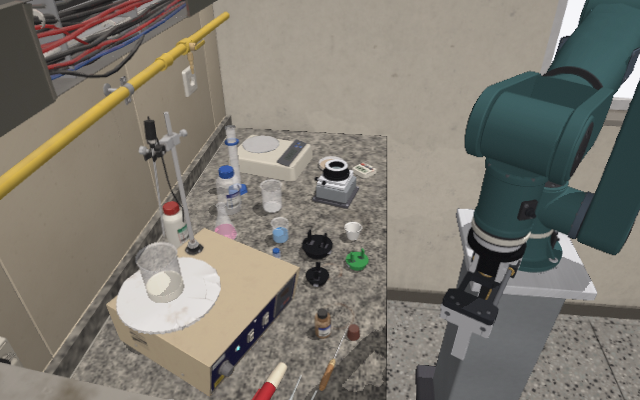

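```bash
python3 - <<'E'
import cv2
im=cv2.imread("pics/top0.png");cv2.imwrite("pics/top0z.png",cv2.resize(im[165:285,210:350],None,fx=5,fy=5,interpolation=2))
cv2.imwrite("pics/top0s.png",cv2.resize(im[170:270,340:460],None,fx=5,fy=5,interpolation=2))
E
```

```text
(no output)
```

View pics/top0z.png

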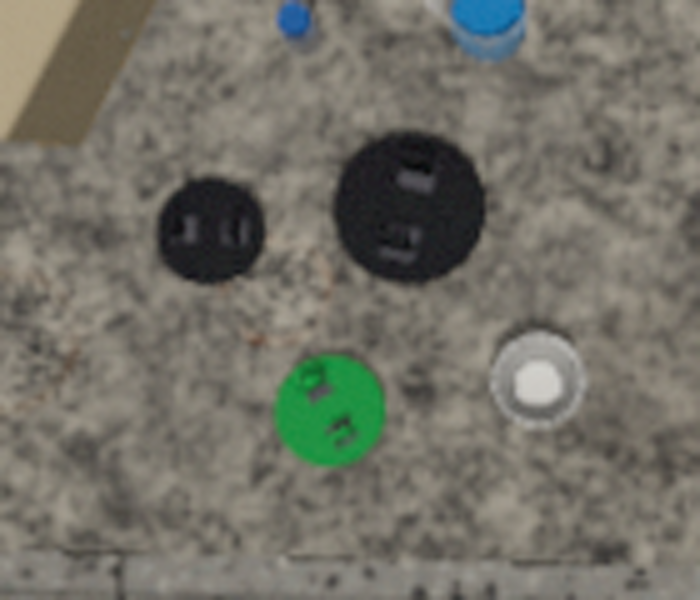

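View pics/top0s.png

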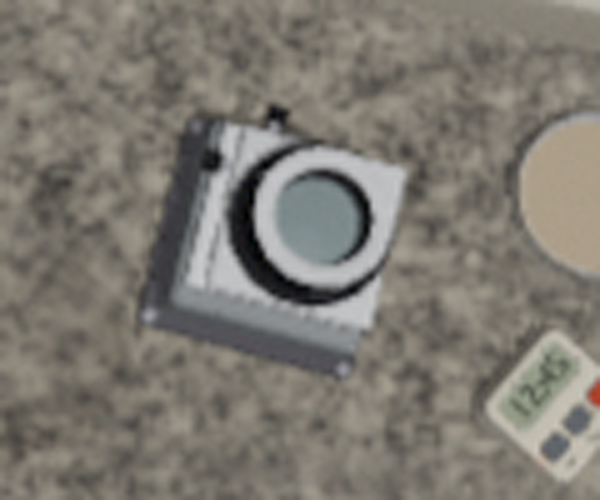

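Candidates in the top view: black at (252,211), larger black at (291,206) and green at (276,247). The cap meant is the small black one at (252,211): it isn't green and it's the smaller of the two black ones. The stand is at about (395,218), its tube mouth at about (404,214).

```bash
python3 - <<'E'
from h import *
from scipy.spatial.transform import Rotation as Ro
np.set_printoptions(precision=3,suppress=True)
o=get_obs();R=Ro.from_rotvec(o["ee_rot"]).as_matrix();print(R,o["ee_pos"])
print("cam in tool",R.T@(w("wrist",[0,0,0])-o["ee_pos"]))
ci=viewer.camera_info("wrist");Rc=cv2.Rodrigues(np.array(ci["rvec"],float))[0];print("cam axes in tool\n",R.T@Rc.T,ci["mtx"])
# cap from top
im=cv2.imread("pics/top0z.png")
c=ray("top",(210+210/5,165+230/5),19);print("cap flange centre",c)
print("diam",np.linalg.norm(ray("top",(210+157/5,211),19)-ray("top",(210+265/5,211),19)))
a=ray("top",(210+182/5,165+228/5),45);b=ray("top",(210+238/5,165+232/5),45);print("tabs",a,b,(a+b)/2)
print("tube rim",ray("top",(340+319/5,170+216/5),108))
for z in(60,80,100):print("box corner",ray("top",(213,190),z),ray("top",(265,100),z))
for c in("top","side"):
  viewer.get_image(c)
  for t in ("cap_tabs","tube_nominal","stand"):
    for d in spotter.tip_of(c,t): print(c,t,round(d["conf"],2),w(c,d["centre"]))
E
```

```text
[[ 0.451  0.893 -0.   ]
 [ 0.893 -0.451 -0.   ]
 [-0.    -0.    -1.   ]] [247.997 490.885 205.421]
cam in tool [  -0.416  -75.106 -180.137]
cam axes in tool
 [[ 1.     0.001 -0.   ]
 [-0.     0.966  0.258]
 [ 0.    -0.258  0.966]] [[299.998   0.    318.751]
 [  0.    299.998 205.223]
 [  0.      0.      1.   ]]
cap flange centre [526.975 193.994  19.   ]
diam 56.57775074068242
tabs [523.633 203.633  45.   ] [522.307 174.981  45.   ] [522.97  189.307  45.   ]
tube rim [ 517.303 -185.325  108.   ]
box corner [571.97  288.478  60.   ] [821.327 169.944  60.   ]
box corner [567.77 282.65  80.  ] [811.685 166.703  80.   ]
box corner [563.569 276.821 100.   ] [802.043 163.461 100.   ]
top cap_tabs 0.88 [542.617  92.254  42.65 ]
top cap_tabs 0.67 [524.135 192.767  36.959]
top cap_tabs 0.67 [439.02  130.238  33.153]
top tube_nominal 0.7 [ 518.285 -178.609  106.885]
top stand 0.59 [ 514.052 -177.541    2.258]
top stand 0.47 [ 435.878 -330.055    3.376]
side cap_tabs 0.87 [539.435  88.088  41.946]
side cap_tabs 0.75 [435.349 123.5    32.993]
side tube_nominal 0.89 [ 516.183 -181.184  108.045]
side stand 0.84 [ 515.755 -183.174   -2.024]
side stand 0.69 [454.669  21.642   0.833]
side stand 0.25 [428.668 352.31   -0.155]
```

View pics/wrist0.png

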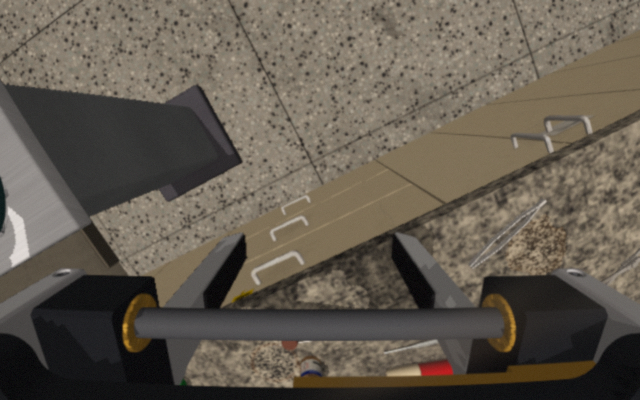

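The network reads about (524,193,37) for the small cap's tabs; my own pixels agree within a few mm. Next I move to a wrist view beside it.

Request:
{"method": "jog_arm", "body": {"deltas": [[[-1.4, 5, 0.5], [0, 0, -1.0]], [[-1.4, 5, 0.5], [0, 0, -2]], [[-2.8, 10, 1], [0, 0, -3]], [[-2.8, 10, 1], [0, 0, -4]], [[-2.8, 10, 1], [0, 0, -4]]], "claw": 70}}

```text
time_s: 1.27
ee_pos: [402.1, 349.7, 185.6]
ee_rot: [2.27, 2.171, 0.001]
contact_force: [1.3, 0.4, 1.1]
opening: 70.2
```

Request:
{"method": "jog_arm", "body": {"deltas": [[[-1.2, 1.4, 0.44], [0, 0, 0]], [[-2.4, 2.8, 0.88], [0, 0, 0]], [[-3.6, 4.2, 1.3], [0, 0, 0]], [[-4.8, 5.6, 1.8], [0, 0, 0]], [[-6, 7, 2.2], [0, 0, 0]]]}}

```text
time_s: 1.68
ee_pos: [549.4, 210.1, 136.6]
ee_rot: [-2.275, -2.166, -0.001]
contact_force: [0.7, 0.9, 0.2]
opening: 69.8
```

Request:
{"method": "jog_arm", "body": {"deltas": [[[0, 0, 0], [0, 0, 0]], [[0, 0, 0], [0, 0, 0]]]}}

```text
time_s: 1.85
ee_pos: [548.8, 209.9, 135.5]
ee_rot: [-2.278, -2.161, 0.003]
contact_force: [0.2, -0.3, 0.3]
opening: 70.2
```

```bash
python3 - <<'E'
from h import *
np.set_printoptions(precision=2,suppress=True)
o=get_obs();print(o["ee_pos"],o["ee_rot"])
ci=viewer.camera_info("wrist");im=viewer.get_image("wrist");save("wrist1",im)
for t in("cap_tabs","cap"):
  for d in spotter.tip_of("wrist",t): print(t,round(d["conf"],2),w("wrist",d["centre"],ci),px("wrist",w("wrist",d["centre"],ci),ci))
E
```

```text
[548.85 209.87 135.55] [-2.28 -2.16  0.  ]
cap_tabs 0.93 [543.27  89.01  43.95] [[192.07 208.9 ]]
cap_tabs 0.83 [531.21 191.68  29.97] [[299.6  187.83]]
cap_tabs 0.62 [437.4  127.71  30.11] [[222.43  90.39]]
cap 0.94 [522.5  194.72   0.52] [[303.64 174.07]]
cap 0.81 [542.62  88.92  -1.74] [[208.77 197.2 ]]
cap 0.77 [430.07 125.98   5.03] [[227.73  85.62]]
```

View pics/wrist1.png

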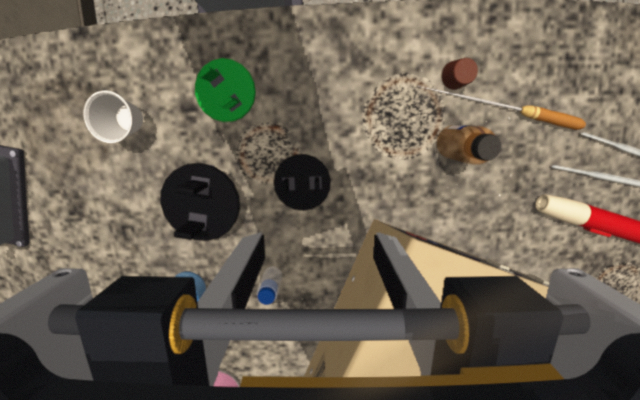

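```bash
python3 - <<'E'
from h import *
np.set_printoptions(precision=2,suppress=True)
im=cv2.imread("pics/wrist1.png");ci=viewer.camera_info("wrist")
cv2.imwrite("pics/w1z.png",cv2.resize(im[140:225,255:350],None,fx=7,fy=7,interpolation=2))
g=cv2.cvtColor(im,cv2.COLOR_BGR2GRAY);sub=g[145:220,260:345]
m=((im[145:220,260:345].max(2)<55)*255).astype(np.uint8)
m=cv2.morphologyEx(m,cv2.MORPH_CLOSE,np.ones((7,7)))
cs,_=cv2.findContours(m,0,1)
c=max(cs,key=cv2.contourArea);e=cv2.fitEllipse(c);print(e,cv2.contourArea(c))
p=(e[0][0]+260,e[0][1]+145)
print("centre z19",ray("wrist",p,19,ci),"diam",np.linalg.norm(ray("wrist",(p[0]-e[1][0]/2,p[1]),19,ci)-ray("wrist",(p[0]+e[1][0]/2,p[1]),19,ci)))
# overlay hypotheses
E
```

```text
((39.62263870239258, 35.53458023071289), (53.0942268371582, 67.252685546875), 119.7037582397461) 2564.0
centre z19 [525.69 194.14  19.  ] diam 53.6169932688985
```

View pics/w1z.png

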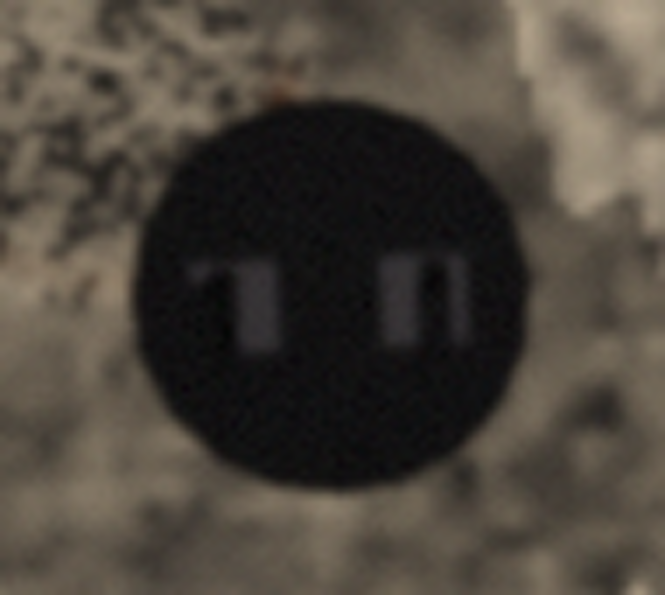

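```bash
python3 - <<'E'
from h import *
np.set_printoptions(precision=2,suppress=True)
ci=viewer.camera_info("wrist");im=cv2.imread("pics/wrist1.png")
c=ray("wrist",(255+332/7,140+295/7),19,ci);print(c)
for s in(132,530): print(np.linalg.norm(ray("wrist",(255+s/7,182),19,ci)-c))
S=7
outs=[]
for yaw in(-4,1):
    z=cv2.resize(im[140:225,255:350],None,fx=S,fy=S,interpolation=2)
    def P(l):
        a=np.radians(yaw);l=np.array(l,float);q=l.copy();q[:,0]=l[:,0]*np.cos(a)-l[:,1]*np.sin(a)+c[0];q[:,1]=l[:,0]*np.sin(a)+l[:,1]*np.cos(a)+c[1]
        return ((px("wrist",q,ci)-[255,140]+.5)*S).astype(int)
    t=np.linspace(0,2*np.pi,60)
    cv2.polylines(z,[P(np.c_[29*np.cos(t),29*np.sin(t),0*t+19])],True,(0,255,0))
    for s in(1,-1):
        for h,col in((19,(0,0,255)),(45,(255,255,0))):
            cv2.polylines(z,[P([[-6,17*s,h],[6,17*s,h],[6,13*s,h],[-6,13*s,h]])],True,col)
    outs.append(z[:,60:460+80])
cv2.imwrite("pics/ov1.png",cv2.resize(np.hstack(outs),None,fx=.8,fy=.8))
E
```

```text
[527.47 196.87  19.  ]
28.907906770770868
28.575058714851618
```

View pics/ov1.png

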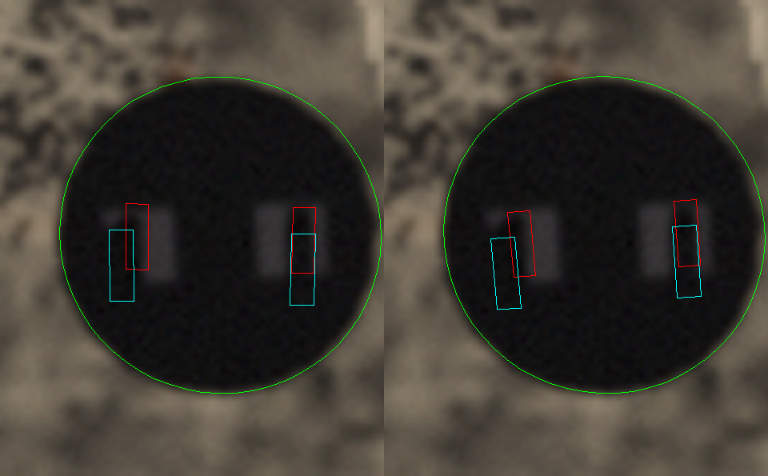

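```bash
python3 - <<'E'
from h import *
np.set_printoptions(precision=2,suppress=True)
ci=viewer.camera_info("wrist");im=cv2.imread("pics/wrist1.png")
# rectify onto z=19 plane at 10 px/mm
S=10;H=26
gx,gy=np.meshgrid(np.arange(-H,H,1/S),np.arange(-H,H,1/S))
P=np.c_[527.5+gx.ravel(),196.5+gy.ravel(),np.full(gx.size,19)]
uv=px("wrist",P,ci).astype(np.float32)
r=cv2.remap(im,uv[:,0].reshape(gx.shape),uv[:,1].reshape(gx.shape),cv2.INTER_CUBIC)
g=cv2.GaussianBlur(cv2.cvtColor(r,6),(0,0),3)
print(np.percentile(g,[5,50,90,99]))
m=(g>38).astype(np.uint8)
n,l,s,ce=cv2.connectedComponentsWithStats(m)
for i in range(1,n):
    if s[i,4]>300:
        pts=np.argwhere(l==i)[:,::-1].astype(np.float32)
        print(s[i],ce[i]/S-H+[527.5,196.5],cv2.minAreaRect(pts))
cv2.imwrite("pics/rect.png",np.clip(r.astype(int)*3,0,255).astype(np.uint8))
E
```

```text
[14. 17. 52. 97.]
[   0    0  133  138 7385] [505.68 174.43] ((66.0, 68.5), (137.0, 132.0), 90.0)
[ 387    0  133  131 7026] [549.4  174.34] ((453.0, 65.0), (130.0, 132.0), 90.0)
[ 202  123  128   56 6320] [528.06 185.62] ((265.4834289550781, 150.49468994140625), (54.20551681518555, 127.16814422607422), 89.37040710449219)
[ 203  331  128   54 5787] [527.99 206.1 ] ((266.5321044921875, 357.3420104980469), (52.036216735839844, 127.3442153930664), 89.21517944335938)
[   0  365  132  155 8511] [505.58 217.83] ((65.5, 442.0), (131.0, 154.0), 0.0)
[ 371  384  149  136 7759] [548.98 218.54] ((445.0, 451.5), (135.0, 148.0), 90.0)
[ 209  431  112   21 1668] [527.65 214.64] ((264.4007263183594, 442.07745361328125), (111.0712661743164, 19.151329040527344), 1.847610354423523)
```

View pics/rect.png

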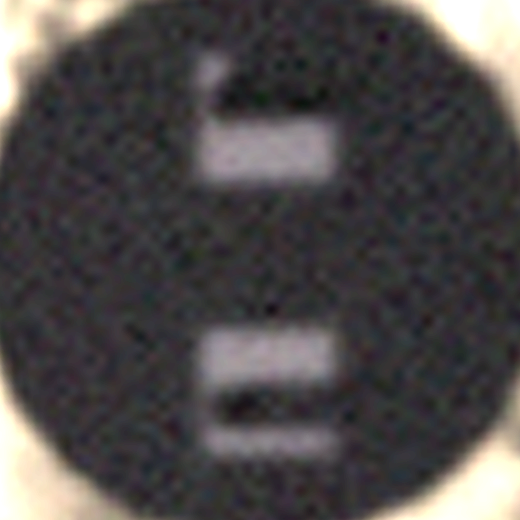

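Enlarged crop confirms: a small round black cap (flange measures ~57–58 mm), tabs along world y, centre about (527.8, 196), yaw ~0°.

Request:
{"method": "jog_arm", "body": {"deltas": [[[-0.3, -0.4, 0.6], [0, 0, -0.5]], [[-0.6, -0.81, 1.2], [0, 0, -0.5]], [[-0.6, -0.81, 2], [0, 0, -0.5]], [[-0.6, -0.81, 2.6], [0, 0, -0.5]], [[-0.6, -0.81, 2.6], [0, 0, -0.5]]], "claw": 60, "force": 20}}

```text
time_s: 2.42
ee_pos: [524.0, 198.7, 69.2]
ee_rot: [-2.213, -2.226, 0.007]
contact_force: [1.0, 0.6, -0.7]
opening: 60.0
```

```bash
python3 - <<'E'
from h import *
from scipy.spatial.transform import Rotation as Ro
np.set_printoptions(precision=2,suppress=True)
o=get_obs();print(o["ee_pos"],Ro.from_rotvec(o["ee_rot"]).as_matrix())
im=viewer.get_image("wrist");save("wrist2",im)
save("side2",cv2.resize(viewer.get_image("side")[180:340,240:430],None,fx=4,fy=3.6))
E
```

```text
[523.96 198.68  69.18] [[-0.01  1.   -0.01]
 [ 1.    0.01 -0.  ]
 [-0.   -0.01 -1.  ]]
```

View pics/wrist2.png

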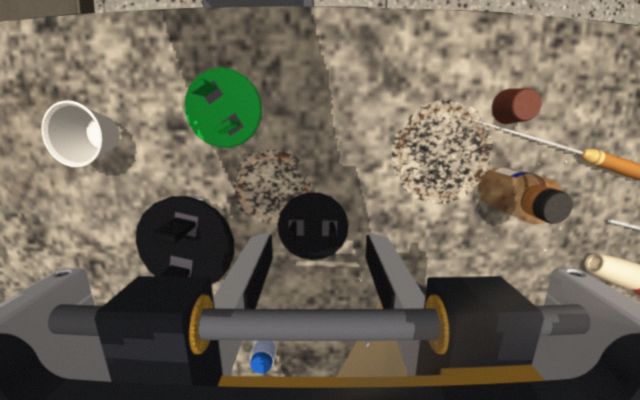

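View pics/side2.png

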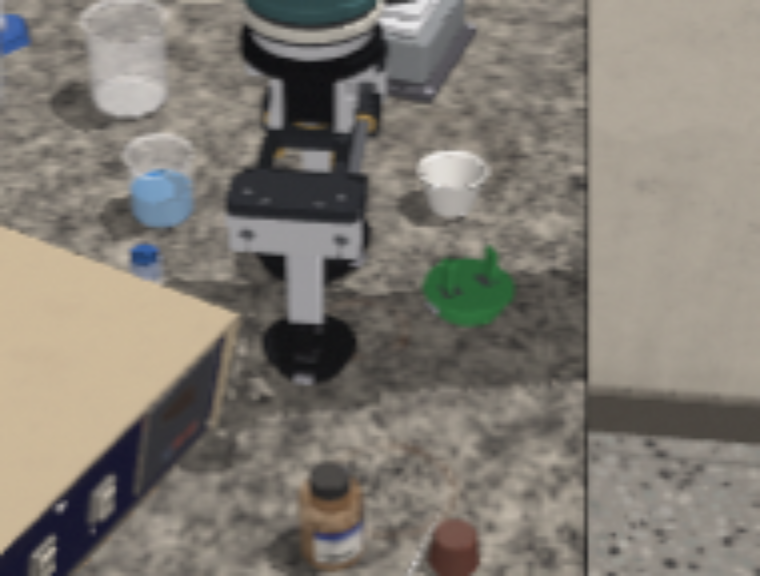

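```bash
python3 - <<'E'
from h import *
np.set_printoptions(precision=1,suppress=True)
for z in(50,60,70,80,90,100): print(z,ray("top",(215,191),z),ray("side",(298.7,268.3),z))
ci=viewer.camera_info("wrist");im=cv2.imread("pics/wrist2.png")
z=cv2.resize(im[180:280,260:370],None,fx=6,fy=6,interpolation=2);cv2.imwrite("pics/w2z.png",z)
S=10;H=26
gx,gy=np.meshgrid(np.arange(-H,H,1/S),np.arange(-H,H,1/S))
P=np.c_[527.5+gx.ravel(),196.5+gy.ravel(),np.full(gx.size,19)]
uv=px("wrist",P,ci).astype(np.float32)
r=cv2.remap(im,uv[:,0].reshape(gx.shape),uv[:,1].reshape(gx.shape),cv2.INTER_CUBIC)
g=cv2.GaussianBlur(cv2.cvtColor(r,6),(0,0),3)
n,l,s,ce=cv2.connectedComponentsWithStats((g>38).astype(np.uint8))
for i in range(1,n):
    if s[i,4]>300: print(s[i])
cv2.imwrite("pics/rect2.png",np.clip(r.astype(int)*3,0,255).astype(np.uint8))
E
```

```text
50 [571.6 286.1  50. ] [568.1 212.6  50. ]
60 [569.5 283.2  60. ] [566.1 223.   60. ]
70 [567.4 280.4  70. ] [564.1 233.5  70. ]
80 [565.4 277.5  80. ] [562.1 244.   80. ]
90 [563.3 274.7  90. ] [560.1 254.4  90. ]
100 [561.2 271.8 100. ] [558.2 264.9 100. ]
[    0     0   520   520 42836]
[479   0  41  32 749]
[246  31  45  32 970]
[ 245   93  136   63 7542]
[ 247  305  135   70 7623]
[ 249  397   74   34 1402]
```

View pics/rect2.png

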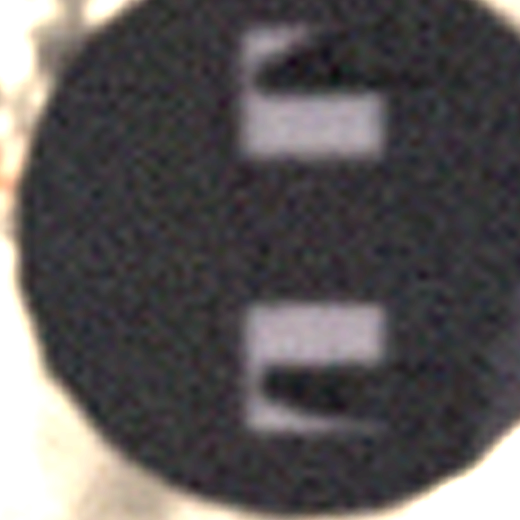

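```bash
cat > rect.py <<'E'
from h import *
import sys
np.set_printoptions(precision=3,suppress=True)
def go(name,cx=527.5,cy=196.5,zz=19):
    o=get_obs();print(o["time_s"],o["ee_pos"],o["ee_rot"],o["joint_vel"])
    ci=viewer.camera_info("wrist");im=viewer.get_image("wrist")
    S=10;H=26
    gx,gy=np.meshgrid(np.arange(-H,H,1/S),np.arange(-H,H,1/S))
    P=np.c_[cx+gx.ravel(),cy+gy.ravel(),np.full(gx.size,zz)]
    uv=px("wrist",P,ci).astype(np.float32)
    r=cv2.remap(im,uv[:,0].reshape(gx.shape),uv[:,1].reshape(gx.shape),cv2.INTER_CUBIC)
    g=cv2.GaussianBlur(cv2.cvtColor(r,6),(0,0),3)
    n,l,s,ce=cv2.connectedComponentsWithStats((g>38).astype(np.uint8))
    for i in range(1,n):
        if s[i,4]>300: print(s[i],s[i,0]/S-H+cx,(s[i,0]+s[i,2])/S-H+cx,s[i,1]/S-H+cy,(s[i,1]+s[i,3])/S-H+cy)
    save(name,np.clip(r.astype(int)*3,0,255).astype(np.uint8))
if __name__=="__main__": go(sys.argv[1])
E
python3 rect.py rect3
```

```text
2.5167 [526.572 198.965  72.508] [-2.215 -2.228 -0.   ] [-0.007 -0.01  -0.041 -0.002  0.    -0.003]
[   0    0   99  120 4176] 501.5 511.4 170.5 182.5
[ 436    0   84  105 3644] 545.1 553.5 170.5 181.0
[205  32  42  28 800] 522.0 526.2 173.7 176.5
[ 206   93  132   61 7373] 522.1 535.3 179.8 185.9
[ 207  301  133   64 7179] 522.2 535.5 200.6 207.0
[    0   331   520   189 30353] 501.5 553.5 203.6 222.5
[ 209  396   61   28 1089] 522.4 528.5 210.1 212.9
```

Request:
{"method": "jog_arm", "body": {"deltas": [[[-0.21, 0.08, 0.3], [0, 0, 0]], [[-0.21, 0.08, 0.8], [0, 0, 0]], [[-0.21, 0.08, 1.2], [0, 0, 0]], [[-0.21, 0.08, 1.5], [0, 0, 0]], [[-0.21, 0.08, 1.5], [0, 0, 0]]]}}

```text
time_s: 2.98
ee_pos: [527.4, 191.9, 31.4]
ee_rot: [-2.216, -2.223, 0.007]
contact_force: [-0.4, 0.6, -0.0]
opening: 60.1
```

Request:
{"method": "jog_arm", "body": {"deltas": [[[0, 0, 0], [0, 0, 0]], [[0, 0, 0], [0, 0, 0]]]}}

```text
time_s: 3.15
ee_pos: [529.4, 192.5, 34.5]
ee_rot: [-2.218, -2.225, -0.0]
contact_force: [0.5, -0.8, 0.2]
opening: 59.7
```

```bash
python3 - <<'E'
from h import *
np.set_printoptions(precision=2,suppress=True)
o=get_obs();print(o["ee_pos"],o["ee_rot"],o["contact_force"])
im=viewer.get_image("wrist");save("w4",cv2.resize(im[170:350,200:440],None,fx=3.2,fy=3.2))
save("side4",cv2.resize(viewer.get_image("side")[200:320,260:400],None,fx=5,fy=5))
E
```

```text
[529.45 192.55  34.47] [-2.22 -2.23 -0.  ] [ 0.51 -0.76  0.21]
```

View pics/w4.png

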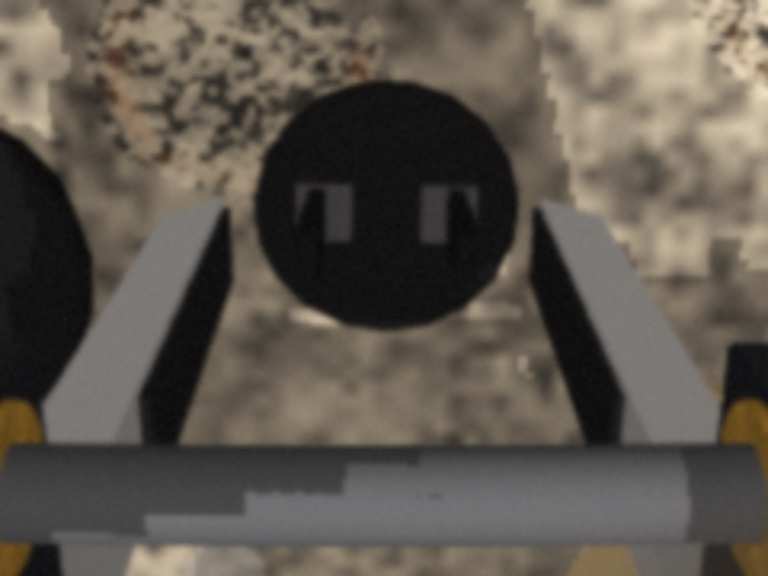

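View pics/side4.png

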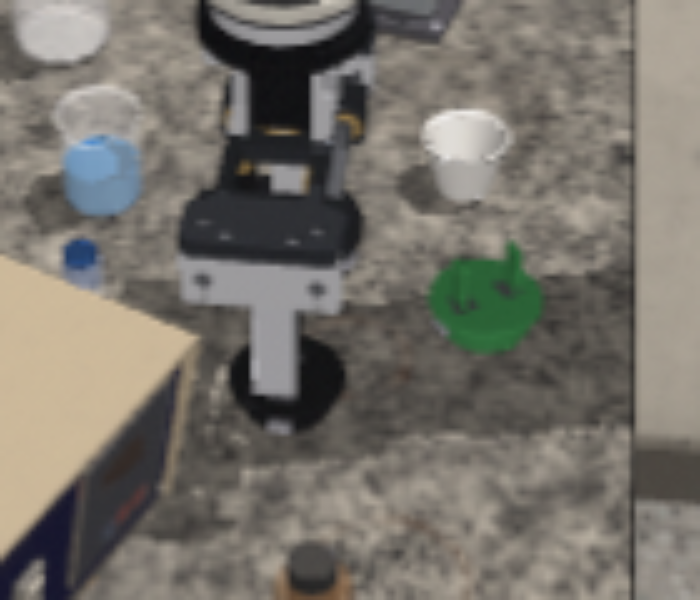

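```bash
python3 rect.py rect5; python3 - <<'E'
from h import *
o=get_obs();p=o["ee_pos"]
print((px("wrist",[p+[-8,-30,0],p+[-8,30,0]])-[200,170])*3.2)
print((px("wrist",[[529-6,193.5+s*17,z] for s in(1,-1) for z in (19,45)])-[200,170])*3.2)
E
```

```text
3.25 [529.785 192.677  35.056] [2.217 2.225 0.002] [ 0.    -0.004 -0.002 -0.002 -0.     0.001]
[   0    0   98  122 4327] 501.5 511.3 170.5 182.7
[ 439    0   81  110 3917] 545.4 553.5 170.5 181.5
[ 204   29   59   50 1480] 521.9 527.8 173.4 178.4
[ 205   89  135   65 7510] 522.0 535.5 179.4 185.9
[ 208  300  134   68 7577] 522.3 535.7 200.5 207.3
[    0   335   520   185 29940] 501.5 553.5 204.0 222.5
[ 209  391   54   34 1193] 522.4 527.8 209.6 213.0
[[231.92219251 204.80768056]
 [532.2207654  205.86328113]]
[[464.42592173 184.64485276]
 [476.04378993 229.99079957]
 [307.08543185 184.09123068]
 [297.13694977 229.38172577]]
```

View pics/rect5.png

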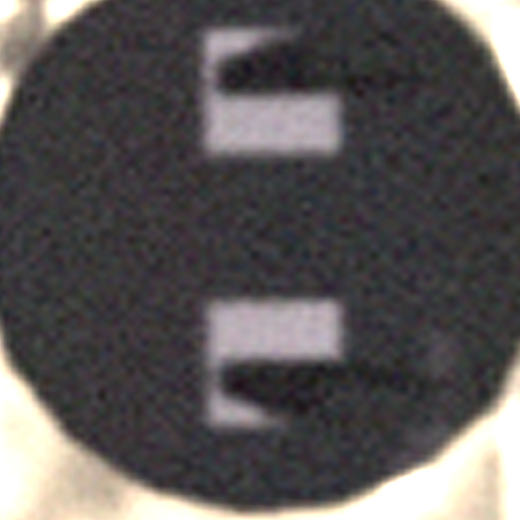

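Request:
{"method": "jog_arm", "body": {"deltas": [[[0.02, -0.03, 0.2], [0, 0, 0]], [[0.02, -0.03, 0.35], [0, 0, 0]], [[0.02, -0.03, 0.48], [0, 0, 0]], [[0.02, -0.03, 0.48], [0, 0, 0]], [[0.02, -0.03, 0.48], [0, 0, 0]]]}}

```text
time_s: 3.72
ee_pos: [528.2, 193.0, 21.9]
ee_rot: [-2.217, -2.225, 0.001]
contact_force: [0.2, 0.3, 0.6]
opening: 60.0
```

Request:
{"method": "jog_arm", "body": {"deltas": [[[0, 0, 0], [0, 0, 0]], [[0, 0, 0], [0, 0, 0]]]}}

```text
time_s: 3.88
ee_pos: [528.7, 193.1, 22.6]
ee_rot: [2.217, 2.225, 0.001]
contact_force: [0.1, 0.2, 1.0]
opening: 59.9
```

Request:
{"method": "jog_arm", "body": {"deltas": [[[0, 0, 0.06], [0, 0, 0]], [[0, 0, 0.06], [0, 0, 0]], [[0, 0, 0.06], [0, 0, 0]], [[0, 0, 0.06], [0, 0, 0]], [[0, 0, 0.06], [0, 0, 0]]], "claw": 15, "force": 20}}

```text
time_s: 4.3
ee_pos: [528.6, 193.1, 21.0]
ee_rot: [2.218, 2.225, 0.0]
contact_force: [0.1, 0.2, 0.0]
opening: 29.7
```

Request:
{"method": "jog_arm", "body": {"deltas": [[[0, 0, 0], [0, 0, 0]], [[0, 0, 0], [0, 0, 0]], [[0, 0, 0], [0, 0, 0]], [[0, 0, 0], [0, 0, 0]], [[0, 0, 0], [0, 0, 0]]]}}

```text
time_s: 4.72
ee_pos: [528.7, 193.1, 21.2]
ee_rot: [2.217, 2.225, 0.001]
contact_force: [-0.8, -1.2, 0.7]
opening: 23.2
```

Request:
{"method": "jog_arm", "body": {"deltas": [[[0, 0, -0.4], [0, 0, 0]], [[0, 0, -1.2], [0, 0, 0]], [[0, 0, -2.4], [0, 0, 0]], [[0, 0, -3.8], [0, 0, 0]], [[0, 0, -5.2], [0, 0, 0]]]}}

```text
time_s: 5.13
ee_pos: [527.7, 192.8, 152.0]
ee_rot: [-2.217, -2.225, 0.003]
contact_force: [0.5, -0.2, -0.4]
opening: 22.6
```

Request:
{"method": "jog_arm", "body": {"deltas": [[[0, 0, -0.8], [0, 0, 0]], [[0, 0, -0.8], [0, 0, 0]], [[0, 0, -0.8], [0, 0, 0]]]}}

```text
time_s: 5.38
ee_pos: [529.2, 193.2, 172.7]
ee_rot: [2.216, 2.224, 0.005]
contact_force: [-0.5, 0.4, -1.7]
opening: 23.1
```

```bash
python3 - <<'E'
from h import *
np.set_printoptions(precision=2,suppress=True)
o=get_obs();print(o["ee_pos"],o["ee_rot"],o["contact_force"],o["opening"])
im=viewer.get_image("wrist");save("w6",im)
save("side6",cv2.resize(viewer.get_image("side")[160:280,260:420],None,fx=5,fy=5))
E
```

```text
[529.24 193.21 172.7 ] [2.22 2.22 0.  ] [-0.45  0.37 -1.68] 23.096566760442737
```

View pics/w6.png

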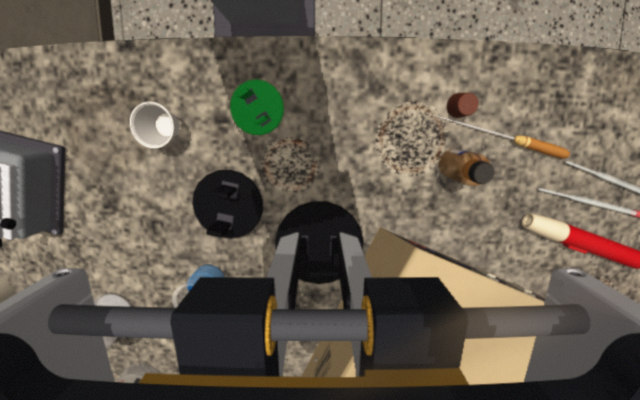

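View pics/side6.png

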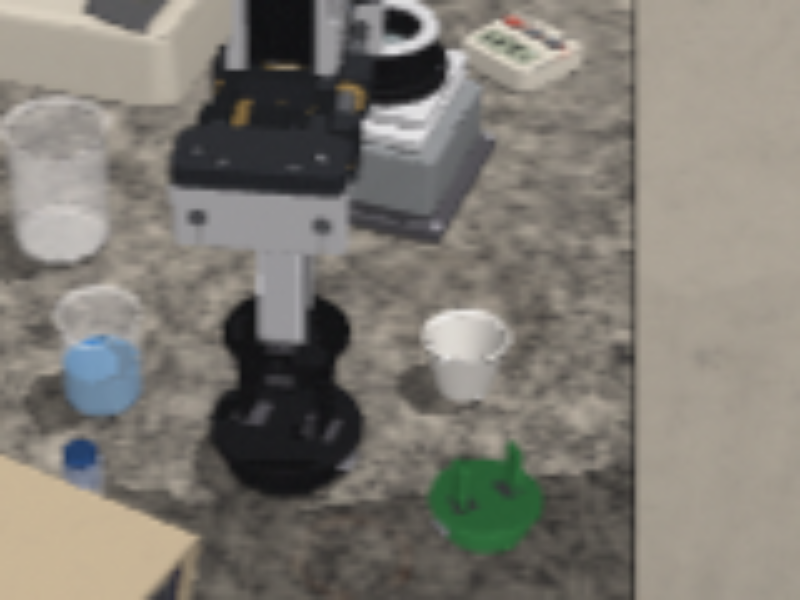

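Request:
{"method": "jog_arm", "body": {"deltas": [[[-0.8, 0.1, -0.1], [0, 0, 0]], [[-2.2, 0.3, -0.2], [0, 0, 0]], [[-3.7, 0.5, -0.2], [0, 0, 0]], [[-5.2, 0.7, -0.2], [0, 0, 0]], [[-6.7, 0.9, -0.2], [0, 0, 0]]]}}

```text
time_s: 5.9
ee_pos: [550.2, 24.3, 173.0]
ee_rot: [-2.214, -2.223, 0.005]
contact_force: [0.6, -0.2, -0.4]
opening: 22.9
```

Request:
{"method": "jog_arm", "body": {"deltas": [[[-1.5, 0.2, 0], [0, 0, 0]], [[-3, 0.4, 0], [0, 0, 0]], [[-4.5, 0.5, 0], [0, 0, 0]], [[-6, 0.6, 0], [0, 0, 0]], [[-7.3, 0.8, 0], [0, 0, 0]]]}}

```text
time_s: 6.32
ee_pos: [570.4, -158.9, 172.8]
ee_rot: [-2.215, -2.22, 0.004]
contact_force: [0.5, -0.1, -0.2]
opening: 22.8
```

Request:
{"method": "jog_arm", "body": {"deltas": [[[-0.6, 0, 0], [0, 0, 0]], [[-1.1, 0, 0], [0, 0, 0]], [[-1.1, 0, 0], [0, 0, 0]], [[-1.1, 0, 0], [0, 0, 0]], [[-1.1, 0, 0], [0, 0, 0]]]}}

```text
time_s: 6.73
ee_pos: [572.2, -182.6, 175.6]
ee_rot: [-2.215, -2.226, -0.001]
contact_force: [0.3, -0.0, -0.8]
opening: 22.8
```

```bash
python3 - <<'E'
from h import *
np.set_printoptions(precision=2,suppress=True)
o=get_obs();print(o["ee_pos"],o["ee_rot"],o["contact_force"],o["opening"],o["joint_vel"])
ci=viewer.camera_info("wrist");im=viewer.get_image("wrist");save("w7",im)
for d in spotter.tip_of("wrist","tube_nominal"): print(round(d["conf"],2),w("wrist",d["centre"],ci),px("wrist",w("wrist",d["centre"],ci),ci))
E
```

```text
[ 572.21 -182.55  175.57] [-2.21 -2.23 -0.  ] [ 0.31 -0.02 -0.77] 22.837547483244233 [ 0.01 -0.01 -0.   -0.   -0.   -0.  ]
0.57 [ 514.9  -183.    102.84] [[318.99 147.64]]
0.5 [645.47  57.06   5.85] [[504.51 247.51]]
```

View pics/w7.png

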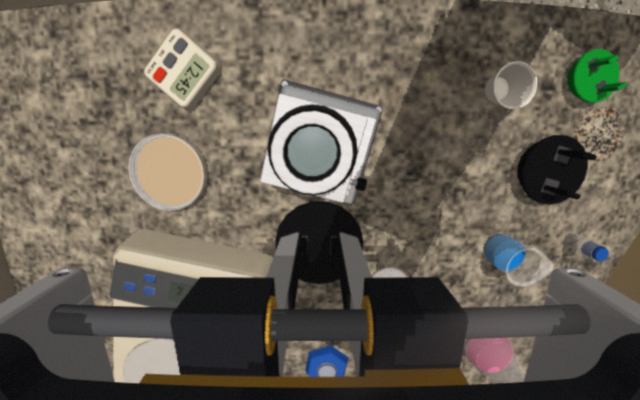

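```bash
cat > fit.py <<'E'
from h import *
from scipy.optimize import least_squares
np.set_printoptions(precision=2,suppress=True)
def edges(g,cam,ci,c,r,rng,sign,n=90):
    # points on the circle radius r centre c: subpixel radial gradient extremum; sign +1: brighter outside
    pts=[];ang=[]
    for t in np.linspace(0,2*np.pi,n,endpoint=False):
        rr=np.arange(r-rng,r+rng,0.15)
        P=np.c_[c[0]+rr*np.cos(t),c[1]+rr*np.sin(t),0*rr+c[2]]
        uv=px(cam,P,ci).astype(np.float32)
        v=cv2.remap(g,uv[:,0].reshape(1,-1),uv[:,1].reshape(1,-1),1).ravel().astype(float)
        d=np.gradient(np.convolve(v,np.ones(5)/5,'same'))*sign; d[:5]=0;d[-5:]=0
        k=d.argmax()
        if d[k]>1.5: pts.append(uv[k]);ang.append(t)
    return np.array(pts),np.array(ang)
def fit(g,cam,ci,c0,spec,fixz=None,iters=4):
    c=np.array(c0,float)
    for it in range(iters):
        E=[edges(g,cam,ci,c,r,rng,s) for r,rng,s in spec]
        def res(q):
            C=q if fixz is None else [q[0],q[1],fixz]
            out=[]
            for (p,a),(r,_,_) in zip(E,spec):
                if len(p)==0: continue
                t=np.linspace(0,2*np.pi,360)
                ring=px(cam,np.c_[C[0]+r*np.cos(t),C[1]+r*np.sin(t),0*t+C[2]],ci)
                m=ring.mean(0)
                ra=np.unwrap(np.arctan2(*(ring-m).T[::-1])); rad=np.hypot(*(ring-m).T)
                o=np.argsort(np.mod(ra,2*np.pi)); pa=np.mod(np.arctan2(*(p-m).T[::-1]),2*np.pi)
                out.append(np.hypot(*(p-m).T)-np.interp(pa,np.mod(ra,2*np.pi)[o],rad[o],period=2*np.pi))
            return np.concatenate(out)
        s=least_squares(res,c[:3] if fixz is None else c[:2],loss="soft_l1",f_scale=0.3)
        c=s.x if fixz is None else np.r_[s.x,fixz]
    return c,np.sqrt(np.mean(res(s.x)**2)),[len(e[0]) for e in E]
E
python3 - <<'E'
from fit import *
ci=viewer.camera_info("wrist");im=cv2.imread("pics/w7.png");g=cv2.cvtColor(im,6)
for z in(None,106,108,111):
    print("rim",z,fit(g,"wrist",ci,[515,-186,108],[(34,5,-1),(24,4,1)],z), fit(g,"wrist",ci,[515,-186,108],[(24,4,1)],z) if z else "")
o=get_obs();p=o["ee_pos"]
print("cap",fit(g,"wrist",ci,[p[0],p[1],p[2]-2],[(29,5,1)],p[2]-2))
z=cv2.resize(im[60:300,220:420],None,fx=2.5,fy=2.5,interpolation=2)
def dr(c,r,col):
    t=np.linspace(0,2*np.pi,80);cv2.polylines(z,[((px("wrist",np.c_[c[0]+r*np.cos(t),c[1]+r*np.sin(t),0*t+c[2]],ci)-[220,60]+.5)*2.5).astype(int)],True,col)
c=fit(g,"wrist",ci,[515,-186,108],[(34,5,-1),(24,4,1)],108)[0];dr(c,34,(0,0,255));dr(c,24,(0,255,0))
c=fit(g,"wrist",ci,[p[0],p[1],p[2]-2],[(29,5,1)],p[2]-2)[0];dr(c,29,(255,255,0))
cv2.imwrite("pics/ov7.png",z)
E
```

```text
rim None (array([ 519.63, -189.33,  104.17]), np.float64(0.22806504961134055), [90, 90]) 
rim 106 (array([ 519.52, -189.28,  106.  ]), np.float64(0.3419306137827223), [90, 90]) (array([ 519.48, -189.29,  106.  ]), np.float64(0.3268577983046466), [90])
rim 108 (array([ 519.37, -189.24,  108.  ]), np.float64(0.5947558003996437), [90, 90]) (array([ 519.3 , -189.26,  108.  ]), np.float64(0.554415490919735), [90])
rim 111 (array([ 519.34, -189.19,  111.  ]), np.float64(1.0461168372311973), [90, 90]) (array([ 519.23, -189.16,  111.  ]), np.float64(0.8964053958859295), [90])
cap (array([ 571.89, -182.91,  174.1 ]), np.float64(2.451445335664051), [76])
```

View pics/ov7.png

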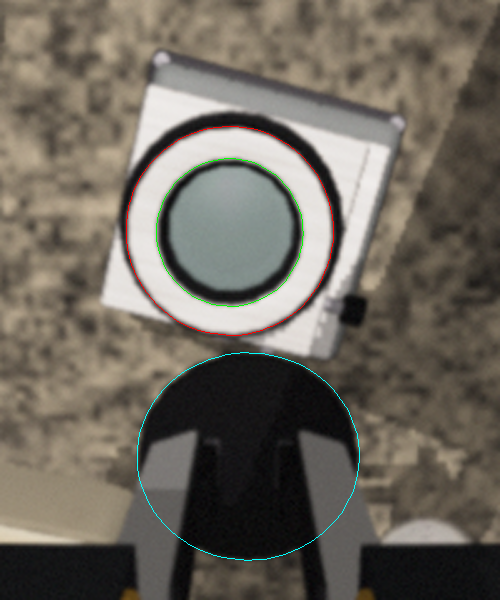

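Request:
{"method": "jog_arm", "body": {"deltas": [[[-0.27, 0, 0.5], [0, 0, 0]], [[-0.27, 0, 1], [0, 0, 0]], [[-0.27, 0, 1], [0, 0, 0]], [[-0.27, 0, 1], [0, 0, 0]], [[-0.27, 0, 1], [0, 0, 0]]]}}

```text
time_s: 7.25
ee_pos: [572.1, -190.8, 150.3]
ee_rot: [-2.217, -2.225, 0.0]
contact_force: [-0.1, -0.2, -0.2]
opening: 22.9
```

```bash
cat > look.py <<'E'
from fit import *
import sys
n=sys.argv[1];x0=[float(v) for v in sys.argv[2:4]]
o=get_obs();p=o["ee_pos"];print(o["time_s"],p,o["ee_rot"],o["contact_force"],o["joint_vel"])
ci=viewer.camera_info("wrist");im=viewer.get_image("wrist");save(n,im);g=cv2.cvtColor(im,7)
for z in(None,104,106,108): print("rim",z,fit(g,"wrist",ci,x0+[106],[(34,5,-1),(24,4,1)],z))
print("cap",fit(g,"wrist",ci,[p[0],p[1],p[2]-2],[(29,4,1)],p[2]-2))
E
python3 look.py w8 519.5 -189.3
python3 - <<'E'
from fit import *
im=viewer.get_image("top");ci=viewer.camera_info("top");save("t8",im)
g=cv2.cvtColor(cv2.imread("pics/top0.png"),6)
for z in(None,104,106,108): print(fit(g,"top",ci,[517,-186,106],[(34,6,-1),(24,5,1)],z))
E
```

```text
7.25 [ 572.09 -190.8   150.28] [-2.22 -2.22  0.  ] [-0.08 -0.17 -0.24] [-0.   -0.01 -0.02 -0.    0.   -0.  ]
rim None (array([ 519.34, -189.22,  103.69]), np.float64(0.21866196572311516), [90, 90])
rim 104 (array([ 519.32, -189.23,  104.  ]), np.float64(0.2153874709440424), [90, 90])
rim 106 (array([ 519.19, -189.23,  106.  ]), np.float64(0.4332334754039177), [90, 90])
rim 108 (array([ 519.08, -189.25,  108.  ]), np.float64(0.7767369431159742), [90, 90])
cap (array([ 571.43, -191.09,  148.28]), np.float64(1.5417230719744917), [70])
(array([ 519.2 , -187.92,  100.78]), np.float64(0.43542255735606744), [85, 87])
(array([ 518.77, -187.14,  104.  ]), np.float64(0.47025389437854004), [85, 89])
(array([ 518.45, -186.71,  106.  ]), np.float64(0.45818853720373365), [85, 89])
(array([ 518.09, -186.2 ,  108.  ]), np.float64(0.47346367060633726), [85, 88])
```

Request:
{"method": "jog_arm", "body": {"deltas": [[[0.03, -0.8, 0], [0, 0, 0]], [[0.06, -1.6, 0], [0, 0, 0]], [[0.07, -2.1, 0], [0, 0, 0]], [[0.07, -2.1, 0.3], [0, 0, 0]], [[0.07, -2.1, 0.5], [0, 0, 0]]]}}

```text
time_s: 7.77
ee_pos: [520.2, -189.7, 138.9]
ee_rot: [2.217, 2.223, 0.002]
contact_force: [0.2, 0.8, -1.7]
opening: 23.2
```

Request:
{"method": "jog_arm", "body": {"deltas": [[[0, 0, 0], [0, 0, 0]], [[0, 0, 0], [0, 0, 0]], [[0, 0, 0], [0, 0, 0]]]}}

```text
time_s: 8.02
ee_pos: [520.4, -189.5, 138.2]
ee_rot: [-2.217, -2.225, -0.0]
contact_force: [-0.0, 0.3, -0.8]
opening: 22.9
```

```bash
python3 - <<'E'
from fit import *
from scipy.spatial.transform import Rotation as Ro
o=get_obs();p=o["ee_pos"];print(p,o["contact_force"],o["wrist_torque"]);np.set_printoptions(precision=4,suppress=True);print(Ro.from_rotvec(o["ee_rot"]).as_matrix())
save("w9",viewer.get_image("wrist")[60:360,160:480]);save("s9",cv2.resize(viewer.get_image("side")[130:230,280:400],None,fx=6,fy=6))
E
```

```text
[ 520.41 -189.48  138.17] [-0.04  0.3  -0.77] [-0.03  0.01  0.  ]
[[-0.0037  1.     -0.0001]
 [ 1.      0.0037  0.0003]
 [ 0.0003 -0.0001 -1.    ]]
```

View pics/s9.png

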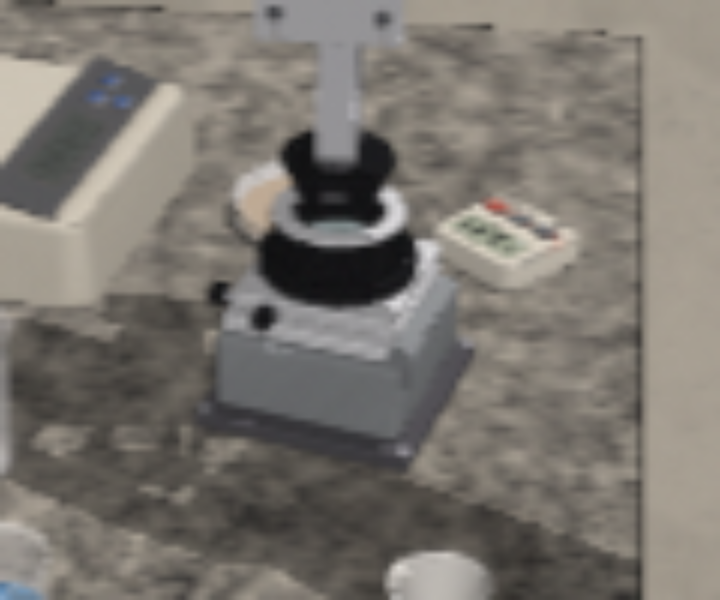

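View pics/w9.png

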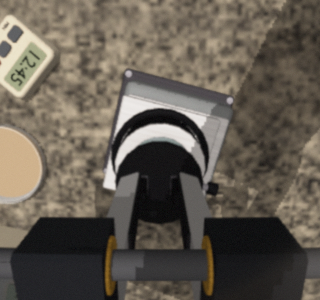

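Request:
{"method": "jog_arm", "body": {"deltas": [[[0.02, -0.03, 0.06], [0, 0, 0]], [[0.02, -0.03, 0.12], [0, 0, 0]], [[0.02, -0.03, 0.18], [0, 0, 0]], [[0.02, -0.03, 0.22], [0, 0, 0]], [[0.02, -0.03, 0.24], [0, 0, 0]]]}}

```text
time_s: 8.53
ee_pos: [519.0, -189.0, 132.2]
ee_rot: [-2.217, -2.225, 0.0]
contact_force: [0.4, 0.6, -1.6]
opening: 23.3
```

Request:
{"method": "jog_arm", "body": {"deltas": [[[0, 0, 0.04], [0, 0, 0]], [[0, 0, 0.08], [0, 0, 0]], [[0, 0, 0.1], [0, 0, 0]], [[0, 0, 0.1], [0, 0, 0]]]}}

```text
time_s: 8.87
ee_pos: [519.0, -189.0, 129.8]
ee_rot: [-2.217, -2.225, -0.0]
contact_force: [-0.1, -0.9, -0.1]
opening: 22.8
```

Request:
{"method": "jog_arm", "body": {"deltas": [[[0, 0.02, 0.03], [0, 0, 0]], [[0, 0.02, 0.06], [0, 0, 0]], [[0, 0.02, 0.08], [0, 0, 0]], [[0, 0.02, 0.08], [0, 0, 0]], [[0, 0.02, 0.08], [0, 0, 0]]]}}

```text
time_s: 9.28
ee_pos: [519.6, -189.0, 127.9]
ee_rot: [-2.218, -2.225, -0.0]
contact_force: [0.3, -0.7, -0.9]
opening: 22.9
```

Request:
{"method": "jog_arm", "body": {"deltas": [[[0, 0, 0.03], [0, 0, 0]], [[0, 0, 0.06], [0, 0, 0]], [[0, 0, 0.08], [0, 0, 0]], [[0, 0, 0.08], [0, 0, 0]], [[0, 0, 0.08], [0, 0, 0]]]}}

```text
time_s: 9.7
ee_pos: [519.6, -189.0, 125.9]
ee_rot: [-2.218, -2.225, -0.0]
contact_force: [-0.2, -0.3, -0.1]
opening: 22.7
```

Request:
{"method": "jog_arm", "body": {"deltas": [[[0, 0, 0.03], [0, 0, 0]], [[0, 0, 0.06], [0, 0, 0]], [[0, 0, 0.08], [0, 0, 0]], [[0, 0, 0.08], [0, 0, 0]], [[0, 0, 0.08], [0, 0, 0]]]}}

```text
time_s: 10.12
ee_pos: [519.6, -189.0, 123.9]
ee_rot: [-2.218, -2.225, -0.0]
contact_force: [0.1, 0.4, -0.4]
opening: 23.0
```

Request:
{"method": "jog_arm", "body": {"deltas": [[[0, 0, 0.03], [0, 0, 0]], [[0, 0, 0.06], [0, 0, 0]], [[0, 0, 0.08], [0, 0, 0]], [[0, 0, 0.08], [0, 0, 0]], [[0, 0, 0.08], [0, 0, 0]]]}}

```text
time_s: 10.53
ee_pos: [519.6, -189.0, 121.9]
ee_rot: [-2.218, -2.225, -0.0]
contact_force: [0.1, 0.3, 0.0]
opening: 23.2
```

Request:
{"method": "jog_arm", "body": {"deltas": [[[0, 0, 0.04], [0, 0, 0]], [[0, 0, 0.08], [0, 0, 0]], [[0, 0, 0.1], [0, 0, 0]], [[0, 0, 0.1], [0, 0, 0]], [[0, 0, 0.1], [0, 0, 0]]]}}

```text
time_s: 10.95
ee_pos: [519.6, -189.0, 119.4]
ee_rot: [-2.218, -2.225, -0.0]
contact_force: [0.0, -0.7, -0.4]
opening: 23.2
```

Request:
{"method": "jog_arm", "body": {"deltas": [[[0, 0, 0.03], [0, 0, 0]], [[0, 0, 0.06], [0, 0, 0]], [[0, 0, 0.06], [0, 0, 0]], [[0, 0, 0.06], [0, 0, 0]]]}}

```text
time_s: 11.28
ee_pos: [519.5, -189.0, 117.8]
ee_rot: [-2.217, -2.225, -0.0]
contact_force: [0.7, 0.5, -0.8]
opening: 23.1
```

```bash
python3 - <<'E'
from h import *
o=get_obs();print(o["ee_pos"],o["contact_force"],o["wrist_torque"])
save("s10",cv2.resize(viewer.get_image("side")[130:230,280:400],None,fx=6,fy=6))
E
```

```text
[ 519.53713239 -188.96689907  117.83356892] [ 0.68958675  0.47159163 -0.81018221] [0.06657289 0.04131499 0.01819727]
```

View pics/s10.png

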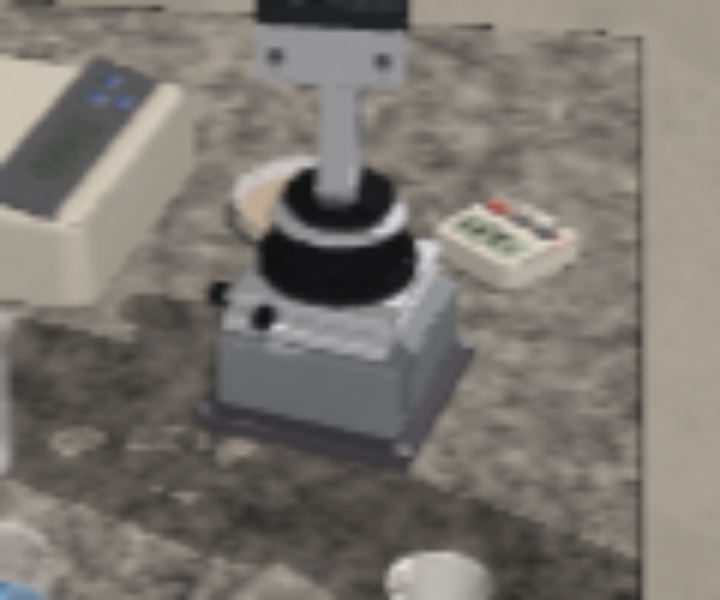

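The side view shows the spigot inside the mouth with the flange almost on the rim (zoom ~(335,195)), and no contact force yet. I keep lowering in small steps.

Request:
{"method": "jog_arm", "body": {"deltas": [[[0, 0, 0.03], [0, 0, 0]], [[0, 0, 0.05], [0, 0, 0]], [[0, 0, 0.05], [0, 0, 0]], [[0, 0, 0.05], [0, 0, 0]]]}}

```text
time_s: 11.67
ee_pos: [519.6, -189.0, 116.6]
ee_rot: [-2.218, -2.225, -0.0]
contact_force: [0.3, 0.0, 0.2]
opening: 23.1
```

Request:
{"method": "jog_arm", "body": {"deltas": [[[0, 0, 0.02], [0, 0, 0]], [[0, 0, 0.04], [0, 0, 0]], [[0, 0, 0.04], [0, 0, 0]], [[0, 0, 0.04], [0, 0, 0]]]}}

```text
time_s: 12.0
ee_pos: [519.6, -189.0, 115.6]
ee_rot: [-2.217, -2.225, -0.0]
contact_force: [-0.4, -0.5, -0.8]
opening: 22.7
```

Request:
{"method": "jog_arm", "body": {"deltas": [[[0, 0, 0.02], [0, 0, 0]], [[0, 0, 0.04], [0, 0, 0]], [[0, 0, 0.04], [0, 0, 0]], [[0, 0, 0.04], [0, 0, 0]]]}}

```text
time_s: 12.33
ee_pos: [519.6, -189.0, 114.6]
ee_rot: [-2.218, -2.225, -0.0]
contact_force: [-0.1, -0.7, -1.5]
opening: 22.9
```

Request:
{"method": "jog_arm", "body": {"deltas": [[[0, 0, 0.02], [0, 0, 0]], [[0, 0, 0.04], [0, 0, 0]], [[0, 0, 0.04], [0, 0, 0]], [[0, 0, 0.04], [0, 0, 0]]]}}

```text
time_s: 12.67
ee_pos: [519.6, -189.0, 113.6]
ee_rot: [-2.217, -2.225, -0.0]
contact_force: [-0.6, 0.8, -0.9]
opening: 22.9
```

Request:
{"method": "jog_arm", "body": {"deltas": [[[0, 0, 0.02], [0, 0, 0]], [[0, 0, 0.04], [0, 0, 0]], [[0, 0, 0.04], [0, 0, 0]], [[0, 0, 0.04], [0, 0, 0]]]}}

```text
time_s: 13.0
ee_pos: [519.6, -189.0, 112.6]
ee_rot: [-2.217, -2.225, -0.0]
contact_force: [0.7, -0.4, -1.2]
opening: 22.9
```

Request:
{"method": "jog_arm", "body": {"deltas": [[[0, 0, 0.02], [0, 0, 0]], [[0, 0, 0.04], [0, 0, 0]], [[0, 0, 0.04], [0, 0, 0]], [[0, 0, 0.04], [0, 0, 0]]]}}

```text
time_s: 13.33
ee_pos: [519.7, -189.0, 112.2]
ee_rot: [2.217, 2.225, 0.0]
contact_force: [-0.2, 0.8, 2.0]
opening: 23.2
```

Request:
{"method": "jog_arm", "body": {"deltas": [[[0, 0, 0.03], [0, 0, 0]], [[0, 0, 0.06], [0, 0, 0]], [[0, 0, 0.06], [0, 0, 0]], [[0, 0, 0.06], [0, 0, 0]]]}}

```text
time_s: 13.67
ee_pos: [519.8, -189.1, 110.7]
ee_rot: [2.217, 2.225, 0.001]
contact_force: [-1.4, 1.4, 3.7]
opening: 23.1
```

Request:
{"method": "jog_arm", "body": {"deltas": [[[0, 0, 0.03], [0, 0, 0]], [[0, 0, 0.06], [0, 0, 0]], [[0, 0, 0.06], [0, 0, 0]], [[0, 0, 0.06], [0, 0, 0]]]}}

```text
time_s: 14.0
ee_pos: [519.8, -189.1, 109.3]
ee_rot: [2.217, 2.225, 0.001]
contact_force: [-1.2, 0.4, 5.7]
opening: 23.0
```

```bash
python3 - <<'E'
from h import *
o=get_obs();print(o["ee_pos"],o["contact_force"],o["wrist_torque"])
save("s11",cv2.resize(viewer.get_image("side")[140:220,290:390],None,fx=8,fy=7,interpolation=2))
o=get_obs();print(o["contact_force"],o["wrist_torque"])
E
```

```text
[ 519.79880734 -189.06657866  109.34870424] [-1.15491269  0.38797405  5.73104026] [ 0.25250894  0.38227643 -0.02516987]
[-1.49399832  1.35344559  5.95371962] [0.21211562 0.3349916  0.01295119]
```

View pics/s11.png

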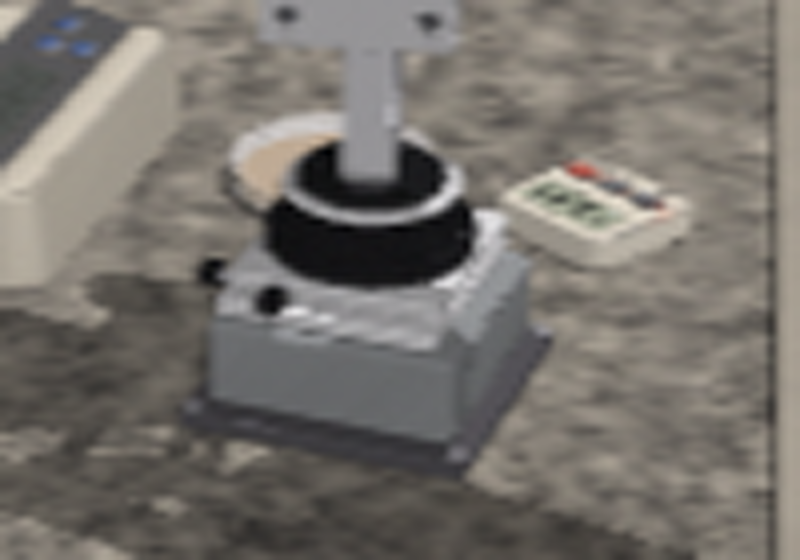

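Contact began at TCP z≈112.3, so the cap origin is at about 91 mm: flange on the rim, as specified. The tube is now pressed with ~6 N. Releasing.

Request:
{"method": "jog_arm", "body": {"deltas": [[[0, 0, 0], [0, 0, 0]], [[0, 0, 0], [0, 0, 0]], [[0, 0, 0], [0, 0, 0]], [[0, 0, 0], [0, 0, 0]], [[0, 0, 0], [0, 0, 0]]], "claw": 56}}

```text
time_s: 14.47
ee_pos: [519.9, -189.3, 108.9]
ee_rot: [2.217, 2.224, 0.001]
contact_force: [0.3, 0.2, 4.0]
opening: 53.2
```

Request:
{"method": "jog_arm", "body": {"deltas": [[[0, 0, 0], [0, 0, 0]], [[0, 0, 0], [0, 0, 0]], [[0, 0, 0], [0, 0, 0]], [[0, 0, 0], [0, 0, 0]], [[0, 0, 0], [0, 0, 0]]]}}

```text
time_s: 14.88
ee_pos: [519.8, -189.1, 108.8]
ee_rot: [2.217, 2.225, 0.0]
contact_force: [-0.1, -0.1, 3.5]
opening: 56.1
```

Request:
{"method": "jog_arm", "body": {"deltas": [[[0, 0, -0.1], [0, 0, 0]], [[0, 0, -0.3], [0, 0, 0]], [[0, 0, -0.8], [0, 0, 0]], [[0, 0, -1.6], [0, 0, 0]], [[0, 0, -2.4], [0, 0, 0]]]}}

```text
time_s: 15.3
ee_pos: [518.6, -188.5, 168.7]
ee_rot: [-2.215, -2.223, 0.002]
contact_force: [0.2, 0.2, -0.1]
opening: 56.2
```

Request:
{"method": "jog_arm", "body": {"deltas": [[[0, 0.8, 0], [0, 0, 0]], [[0, 1.6, 0], [0, 0, 0]], [[0, 2.2, 0], [0, 0, 0]], [[0, 2.2, 0], [0, 0, 0]], [[0, 2.2, 0], [0, 0, 0]]]}}

```text
time_s: 15.72
ee_pos: [574.4, -188.6, 168.4]
ee_rot: [-2.216, -2.225, 0.001]
contact_force: [-0.2, 0.3, 0.4]
opening: 55.7
```

```bash
python3 - <<'E'
from fit import *
o=get_obs();print(o["time_s"],o["ee_pos"],o["contact_force"])
ci=viewer.camera_info("wrist");im=viewer.get_image("wrist");save("w12",cv2.resize(im[50:280,200:440],None,fx=2.5,fy=2.5));g=cv2.cvtColor(im,7)
for z in(None,106.3): print("rim",fit(g,"wrist",ci,[519.3,-189.2,106.3],[(34,4,-1)],z))
for z in(None,110.3): print("flange",fit(g,"wrist",ci,[519.3,-189.2,110.3],[(29,4,1)],z))
for d in spotter.tip_of("wrist","cap"): print(round(d["conf"],2),w("wrist",d["centre"],ci))
s=viewer.get_image("side");save("s12",cv2.resize(s[140:220,290:390],None,fx=8,fy=7,interpolation=2));save("s12f",s)
E
```

```text
15.7167 [ 574.37 -188.61  168.43] [-0.16  0.33  0.43]
rim (array([ 519.33, -189.19,  104.22]), np.float64(0.22242387679025205), [90])
rim (array([ 519.21, -189.22,  106.3 ]), np.float64(0.4356361795039543), [90])
flange (array([ 519.7 , -189.42,  105.4 ]), np.float64(0.228970786963084), [90])
flange (array([ 519.41, -189.42,  110.3 ]), np.float64(0.757503240482188), [90])
0.88 [542.09  89.66   0.16]
0.82 [432.17 126.07   3.21]
0.71 [ 518.13 -185.1    91.71]
```

View pics/w12.png

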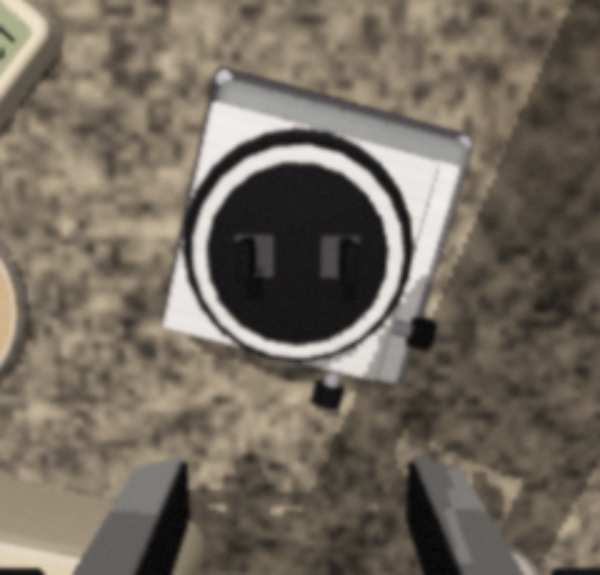

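View pics/s12.png

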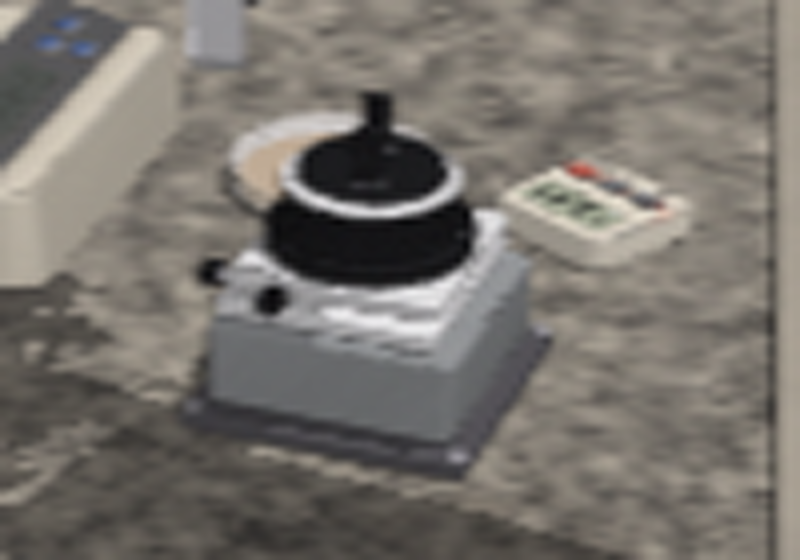

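```bash
python3 -c "
from rect import go
go('rect13',519.5,-189.4,110)"
```

```text
15.8667 [ 573.756 -188.778  168.787] [-2.217 -2.224  0.001] [-0.002 -0.004  0.002  0.001 -0.003  0.002]
[   0    0  162  165 9541] 493.5 509.7 -215.4 -198.9
[  350     0   170   164 10509] 528.5 545.5 -215.4 -199.0
[188  59  28  42 835] 512.3 515.1 -209.5 -205.3
[ 188  115  143   75 8404] 512.3 526.6 -203.9 -196.4
[  190   328   142   133 10082] 512.5 526.7 -182.60000000000002 -169.3
[   0  359  156  161 9297] 493.5 509.1 -179.5 -163.4
[  353   358   167   162 10212] 528.8 545.5 -179.60000000000002 -163.4
```

View pics/rect13.png

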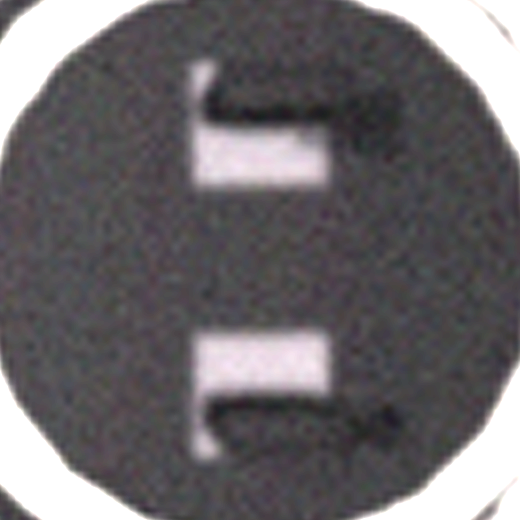

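View pics/s12f.png

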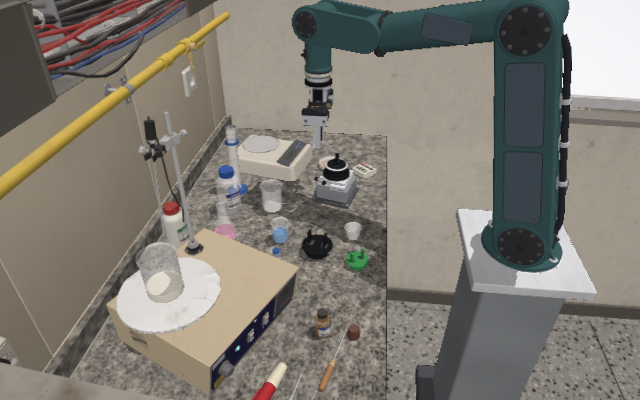

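The tabs stand as far out as when free, the flange lies level and concentric on the rim, and the other objects haven't moved. Handing in.

```bash
python3 -c "
from h import *
print(robot.sign_off())"
```

```text
the job is handed in; nothing more can be done
None
```

The dust cap is on the lens tube, fully home and locked, and I handed the job in at about 16 s of the 64 s allowed.

**What I did:** I took the small black cap, not the green one or the larger black one, and pinched its tabs with 20 N. I found the tube's mouth at about (519, −189) with the wrist camera. The cap went in without touching until the flange met the rim, at a cap origin of about 91 mm. I pressed it to about 6 N, let go, and backed off clear.

**Last checks:**
- **Level and centred:** the flange and rim centres agree within about 0.5 mm, and an even ring of rim shows all round.
- **Locked:** the tabs stand in their slots as they did when free, so the tongues should be out under the rim. The tongues themselves can't be seen, so I did not confirm them directly.
- **Surroundings:** the other things stand where they were, and the gripper touches nothing.

**Disagreements:** the top camera put the tube about 2–3 mm from where the wrist camera did. I followed the wrist camera, and the contact-free entry agreed with it. The wrist camera also put the rim near 104 mm, but contact indicated about 106 mm, which is within the stated range.

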